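# Fetch the spacer bar with sprung tongs and send the board carrier on

## Robot

A 7-joint arm with a two-finger parallel gripper is mounted at the origin on the work surface. World frame = base frame: x ahead of the robot, y to its left, z up, the work surface at z = 0. Lengths are in m, angles in rad, forces in N, time in s.
With the tool pointing down it reaches from about 0.4 to 0.875 m from the base axis. Payload 19.3 kg.
Tool frame: the origin (TCP) lies at the centre of the arm's flange, where the gripper is bolted on; the fingertips stand 173 mm ahead of it and the grasp point (between the pads) lies 155 mm ahead of it; z points along the fingers, y is the line along which they close (so a half turn about z gives the same grasp; the last joint's range is limited). The gripper opens to 85 mm and grips with 20 to 120 N. Pads are 22 mm wide; open, the fingers measure 114 mm over their backs; the gripper's body (76 mm by 85 mm) begins 54 mm behind the grasp point. The pads swing forward as they close: fully open they stand 13 mm farther back than shut.
Start: joints at [-1.373, 0.521, -0.036, 1.599, 0.021, 1.021, -0.113], TCP at [0.165, 0.603, 0.405] pointing down, gripper open.
Joint ranges: [-2.91, 2.91], [-0.3, 2.13], [-1.5, 1.42], [0.17, 2.43], [-1.26, 4.41], [0.16, 1.93], [-2.52, 2.52]. Speed limits (rad/s): [1.89, 1.89, 2.39, 2.39, 3.01, 3.01, 3.01].

## Interface

Orientations are given as a unit quaternion [w, x, y, z].
In Python, from rig import r gives the robot as it stands.
- The arm moves only by the tool carry_out, never from a script. Its argument "motion" is a list of rows, each a list of 3 entries, a list of its own where there are three numbers: the opening, from 0 (shut) to 1 (fully open), then the shift along the tool's x, y, z in units of 300 mm (1.0 is 300 mm), then the turn, a rotation vector about the tool's x, y, z in units of 30 degrees (1.0 is 30 degrees). In form: [[grip, [x, y, z], [ax, ay, az]], ...]. A call has 1 to 10 rows; each row shifts and turns the commanded pose from where the row before left it, along the tool's axes as they then stand; what a row does not reach is not made up. A row lasts 1/12 s, in which the tool goes at most 41.7 mm and 7.16 degrees, less where a joint would pass 70% of its speed; a pose out of reach is approached as far as the arm can. A call with a number of a shift or a turn outside -1 to 1 is refused whole. A call with a gripper value outside its range is refused whole. The fingers move at their own pace and stop on an object; the grip force is fixed at half the most. Time passes only in rows, so rows that do not move let the fingers close. It gives the time, the measured TCP pose, the force, the opening and the grip force at its end, in the units of the state.
- r.get_obs(): the state, without advancing time (a new reading comes with each control period).
- r.capture(name): name is "side" or "top" or "wrist"; returns (picture, depth): 420x560x3 uint8, blue, green, red; 420x560 float32, m along the optical axis (not along the pixel's ray), 0 where there is no reading.
- r.calibration(name): a dict with "fx", "fy", "cx", "cy" (pixels), "R" (3x3) and "t" (3): a world point X has camera coordinates R X + t. Camera axes: x right, y down, z forward; pixel columns grow to the right and rows downward; lengths in m; the calibration is good to about 2 mm. A picture is of the moment at which its call begins: read the wrist's pose just before it. calibration takes no time and is no camera call; for the wrist camera it gives the pose at the moment of the call.
- r.finish_job(): hands the job in; it is judged then, once.
The state is a dict: "t": time; "joints": joint angles; "qd": joint speeds; "joint_torque": joint torques, N m; "eef_pos": TCP position; "eef_rot": TCP orientation; "ft_force": force on the tool from outside, world axes, zero at the start; "ft_torque": the same for the moment, N m; "width": finger opening in m; "gripper_force": force on a finger pad.
Only numpy, scipy, OpenCV 4.12 (cv2) and the standard library are available. Lean on these libraries where they do the work, as an engineer would, in place of code of your own. Each camera call takes 0.05 s, during which the arm holds its last target. There are 200 camera calls.

## Task

Take the sprung tongs from their stand and use them to lift the brass spacer bar out of the deep pocket of the white jig; lay it gently, flat in the blue carrier's cradle, never touching the bar with the robot's fingers and never letting it drop. Then push the carrier along its rail until it clicks into the next station's detent (by the yellow block), and leave the tongs standing upright in their stand again, with the bottle, tin and jar left where they are.

Things in the scene. Friction and masses are not known exactly. Their poses are not given: they have to be found in the camera images.
- tongs_grip (a point): Sprung parallel tongs, 150 mm tall, 0.13 kg, standing tips down in the stand. Point midway between the two red grips. z up along the tongs, y the squeezing line. Grips: 24 mm wide (x), from 14 mm below to 16 mm above this point, outer faces 54 mm apart when free. A bridge 28 mm wide (y) tops them, its top 40 mm above this point. Flat leg tips 110 mm below it.
- tongs_tip (a point): Midway between the tongs' leg tips. Legs 14 mm wide (x), 5 mm thick; free, 34 mm apart inside and 44 mm outside. They stay parallel and follow the grips 1:1: grips at 42.5 mm give 22.5 mm inside and 32.5 mm outside; closed on the 14 mm bar the grips are 34 mm apart.
- jaw_l (a joint): How far each leg of the tongs is squeezed inwards (m), 0 free to 0.012; both move together. Spring force on each grip: 6 N at 0, plus 0.4 N per mm. Let go, the tongs spring open.
- stand_mouth (a point): Black tongs stand, fixed, base plate 90 x 90 mm and 6 mm thick. This point is the centre of its slot's mouth, 66 mm above the table. The slot is 24 mm along x and 54 mm along y (the tongs' legs stand side by side along y), 60 mm deep; its floor is 6 mm above the table. Walls 6 mm. z up.
- pocket_mouth (a point): White jig block, fixed, 130 x 60 x 83 mm, with one deep pocket open at the top. This point is the centre of the pocket's mouth on the top face. The pocket is 110 mm along x, 40 mm along y, 75 mm deep; its flat floor is 8 mm above the table. z up.
- spacer_mid (a point): Brass spacer bar, 70 x 14 x 14 mm, about 0.11 kg, lying on the floor of the jig's pocket with its length (x) along the pocket. This point is its centre.
- cradle (a point): Floor centre of the cradle, a shallow tray on the blue carrier, inside 92 mm (x) by 60 mm (y), walls 4 mm thick, 10 mm high; floor 28 mm above the table. y points along the rail, the way the carrier is to be pushed; z up. The bar goes with its length along x. A green board lies 61 mm towards -y, its face 7 mm above the cradle floor. Moves with the carrier.
- push_face (a point): Centre line of the back face of the orange upright plate at the carrier's trailing end, 70 mm above the table; the plate is 60 mm wide (x), 10 mm thick and its top edge is 90 mm above the table. Pushing on this face towards +y moves the carrier. It moves with the carrier.
- carrier (a joint): Carrier's travel along the rail (m), 0 at the first stop to 0.135 at the end stop, growing towards the cradle's +y. Moving takes about 2.5 N. The next station lies somewhere between 0.070 and 0.110, elsewhere each time, and is found by feel: there the carrier clicks in, and pushing it on past the click takes about 12 N.
- plunger (a joint): Height of the station's sprung plunger under the carrier (m): about -0.004 while the carrier's flat underside holds it down, above -0.001 once it has clicked up into the carrier's groove. It sits by a yellow block beside the rail, on its far side (+x of the cradle); the groove is under a short yellow line on the carrier's edge, 55 mm towards -y from the cradle.
- bottle: Clear water bottle, 62 mm across and 200 mm tall, loose. Origin at the centre of its underside.
- tin: Round aluminium tin with a pink top, 68 mm across and 42 mm tall, loose. Origin at the centre of its underside.
- flux_jar: Small amber jar with a black cap, 48 mm across and 40 mm tall, loose. Origin at the centre of its underside.
Mind the look-alikes: they are no part of the job. What is shaped like the part that bears stand_mouth but orange is not meant. What is shaped like the part that bears tongs_grip but orange is not meant.

How it is judged:
On the way, in this order (a step that is already met when the one before it is completed fails the run):
1. the bar is lifted clear of the pocket in the tongs (height (world z) of spacer_mid above 0.1 m and contact force between tongs and spacer above 0.5 N), for 0.2 s.
2. the bar lies flat in the cradle, let go by the tongs, before the carrier is pushed on (z of spacer_mid in the frame of cradle between 0.003 and 0.011 m and x of spacer_mid in the frame of cradle between -0.03 and 0.03 m and y of spacer_mid in the frame of cradle between -0.026 and 0.026 m and contact force between tongs and spacer below 0.05 N and value of joint carrier below 0.06 m), for 0.2 s.
At the end, for the whole second after the job is handed in: Carrier at rest in the detent (plunger up, above -0.0015; carrier 0.070 to 0.110); bar flat in the cradle (centre 3 to 11 mm above its floor, within 30 mm along x, 26 mm along y); tongs at rest in the stand (grip point 40 to 58 mm above its mouth, within 30 mm of its axis, tilt under 0.25 rad) (value of joint plunger above -0.0015 m and value of joint carrier between 0.07 and 0.11 m and velocity of joint carrier between -0.01 and 0.01 m/s and z of spacer_mid in the frame of cradle between 0.003 and 0.011 m and x of spacer_mid in the frame of cradle between -0.03 and 0.03 m and y of spacer_mid in the frame of cradle between -0.026 and 0.026 m and linear speed of each of spacer, tongs below 0.02 m/s and z of tongs_grip in the frame of stand_mouth between 0.04 and 0.058 m and horizontal distance between tongs_grip and stand_mouth below 0.03 m and angle between tongs_grip's own z axis and vertical below 0.25 rad); the robot touches nothing.
It fails at once if the robot's fingers touch the bar (contact force between the fingers and spacer above 0.3 N).
It fails at once if the bar is let go in the air, more than 20 mm above where it lies in the cradle (height (world z) of spacer_mid above 0.056 m and contact force between tongs and spacer below 0.02 N).
It fails at once if the bottle is moved (distance of bottle from where it was at the start of the episode above 0.02 m).
It fails at once if the tin is moved (distance of tin from where it was at the start of the episode above 0.02 m).
It fails at once if the jar is moved (distance of flux_jar from where it was at the start of the episode above 0.02 m).
It also fails if it takes over 61 s, if anything falls off the work surface, if the arm or the gripper's body presses on something with over 40 N, if the wrist force passes 120 N, or if a joint passes its speed limit or range.

## Working session

There is one attempt and no reset: what is moved stays moved. The work goes in short steps, Python scripts to look and compute and a tool call to move; the robot and the scene stay as the last step left them, time stands still between calls to the robot, and variables do not carry over. Pictures are saved under pics/ and viewed, at most 10 in all, crops included, and the job is handed in when it is done.

Besides the shell and the picture viewer there is one more tool, called after "Emit:" in YAML: its name, and indented under it one key for each argument. carry_out: Moves the arm, as the interface text tells. Shifts and turns lie within -1 to 1; 1 stands for 300 mm of shift or 30 degrees of turn. Its arguments: {"type":"object","properties":{"motion":{"type":"array","items":{"type":"array"}}},"required":["motion"]}

```bash
ls; mkdir -p pics
python3 - <<'E'
from rig import r
import cv2,numpy as np
np.set_printoptions(precision=4,suppress=True)
for n in("side","top"):
    im,d=r.capture(n); cv2.imwrite(f"pics/{n}0.png",im); np.save(f"pics/{n}0.npy",d)
    c=r.calibration(n); print(n,c)
o=r.get_obs(); print(o)
E
```

```text
pics
side {'fx': 447.0156678836387, 'fy': 447.0156678836387, 'cx': 277.6542144745328, 'cy': 210.4075426015554, 'R': array([[-0.9984, -0.0562, -0.0098],
       [-0.036 ,  0.7539, -0.656 ],
       [ 0.0443, -0.6545, -0.7547]]), 't': array([0.6048, 0.0715, 1.3833])}
top {'fx': 538.5896718004403, 'fy': 538.5896718004403, 'cx': 275.4037642367808, 'cy': 212.42780460795709, 'R': array([[-0.014 , -0.9999, -0.0031],
       [-0.9837,  0.0144, -0.1792],
       [ 0.1793,  0.0006, -0.9838]]), 't': array([0.0308, 0.5826, 1.2046])}
{'t': 0.1, 'joints': array([-1.3732,  0.5219, -0.0363,  1.5999,  0.0212,  1.0211, -0.1128]), 'qd': array([-0.0011, -0.0029,  0.0004, -0.0009, -0.0011, -0.0003, -0.0012]), 'joint_torque': array([  0.0022, -92.8485,   1.9833, -37.0531,   0.0181,   0.0054,
         0.    ]), 'eef_pos': array([0.1654, 0.6026, 0.4042]), 'eef_rot': array([-0.    ,  0.1335,  0.991 , -0.0005]), 'ft_force': array([ 0.0504, -0.9624,  0.2233]), 'ft_torque': array([-0.0074,  0.0398, -0.0347]), 'gripper_force': 0.0, 'width': 0.08526330051454005}
```

View pics/side0.png

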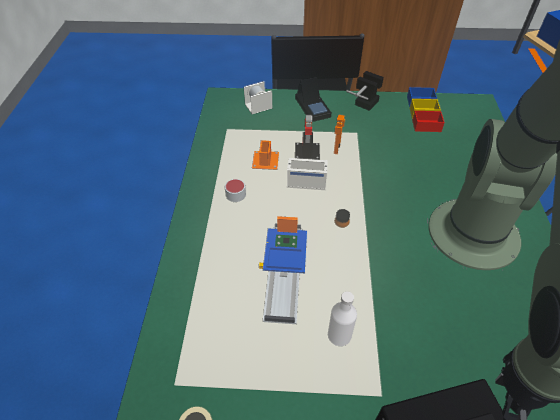

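View pics/top0.png

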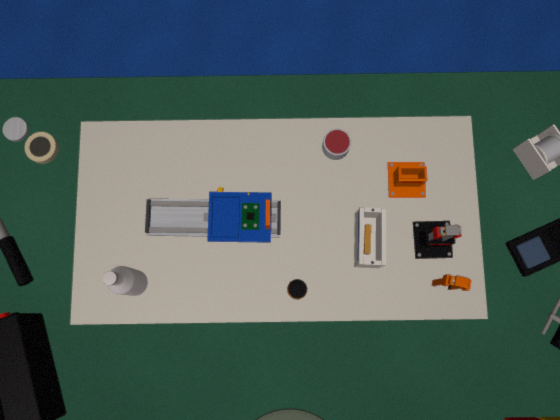

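The side and top views show the carrier (blue) at top-view (240,217) with its cradle on the left (+y) side and the orange push plate at (268,215). The jig is at (371,237) with the bar at (368,239). The black stand with the red tongs is at (434,240), and the orange decoys are at (408,180) and (455,282). The bottle is at (120,280), the tin at (337,143) and the jar at (297,289).

```bash
cat > h.py <<'E'
from rig import r
import cv2,numpy as np
np.set_printoptions(precision=4,suppress=True)
def cloud(d,c):
    v,u=np.mgrid[:d.shape[0],:d.shape[1]]
    P=np.stack([(u-c["cx"])/c["fx"]*d,(v-c["cy"])/c["fy"]*d,d],-1)
    return (P-c["t"])@c["R"]
def rect(P):
    (x,y),(w,h),a=cv2.minAreaRect((P[:,:2]*1000).astype(np.float32)); return f"n={len(P)} c=({x:.1f},{y:.1f}) size=({w:.1f},{h:.1f}) ang={a:.1f} zmed={np.median(P[:,2])*1000:.1f}"
E
python3 - <<'E'
from h import *
im=cv2.imread("pics/top0.png");d=np.load("pics/top0.npy");W=cloud(d,r.calibration("top"))
hsv=cv2.cvtColor(im,cv2.COLOR_BGR2HSV).astype(int)
H,S,V=hsv[...,0],hsv[...,1],hsv[...,2]
def box(u0,u1,v0,v1):
    m=np.zeros(d.shape,bool);m[v0:v1,u0:u1]=1;return m&(d>0)
def show(n,m,z0,z1):
    m=m&(W[...,2]>z0)&(W[...,2]<z1)
    print(n,rect(W[m]) if m.sum()>3 else m.sum())
print("table z",np.median(W[box(100,200,130,180)][:,2]))
j=box(345,395,195,280)
show("jig top",j,.076,.09); show("bar",j&(S>100),.0,.05); show("floor",j,-.01,.03)
s=box(405,475,210,270)
show("stand base",s&(V<70),-.01,.015); show("standrim",s&(V<80),.055,.075)
show("tongs red",s&(S>120)&((H<8)|(H>172)),.08,.2); show("tong top",s,.135,.2); show("tong all",s,.08,.2)
c=box(200,290,180,255)
show("blue",c&(H>100)&(H<130)&(S>100),.0,.06); show("cradlewalls",c&(H>100)&(H<130)&(S>100),.0335,.06)
show("cradlefloor",box(205,242,185,255)&(H>100)&(H<130)&(S>100),.02,.0325)
show("orange",c&(H<15)&(S>150),.05,.12);show("orange top",c,.083,.12)
show("green",c&(H>40)&(H<90)&(S>100),.02,.06)
show("bottle",box(90,160,250,310),.02,.25);show("tin",box(315,360,120,170),.03,.06);show("jar",box(280,315,270,305),.03,.06)
show("orangetongs",box(430,475,265,300)&(S>120),.02,.25)
show("orangestand",box(385,430,155,205)&(S>120),.04,.25)
show("yellow",box(210,230,180,200)&(H>18)&(H<35)&(S>120),-.01,.1)
E
```

```text
table z 0.0007004525236112666
jig top n=735 c=(521.1,-194.4) size=(61.1,130.2) ang=87.1 zmed=82.8
bar n=191 c=(564.0,-215.5) size=(35.8,161.7) ang=63.2 zmed=21.3
floor n=3068 c=(530.3,-204.4) size=(121.0,207.1) ang=87.9 zmed=1.7
stand base n=765 c=(521.3,-353.1) size=(88.1,89.4) ang=0.1 zmed=6.1
standrim n=199 c=(519.3,-352.7) size=(66.5,34.7) ang=89.1 zmed=65.5
tongs red n=94 c=(513.4,-346.7) size=(55.3,22.2) ang=68.6 zmed=128.1
tong top n=210 c=(521.1,-352.5) size=(22.0,45.1) ang=0.5 zmed=154.5
tong all n=322 c=(521.6,-351.3) size=(24.1,55.9) ang=1.5 zmed=146.1
blue n=2429 c=(579.6,109.4) size=(148.4,119.6) ang=89.0 zmed=28.3
cradlewalls n=281 c=(579.1,108.1) size=(111.3,142.9) ang=1.5 zmed=37.6
cradlefloor n=1338 c=(580.1,143.9) size=(79.5,120.1) ang=89.8 zmed=27.8
orange n=110 c=(576.6,40.6) size=(7.5,58.8) ang=89.1 zmed=89.6
orange top n=106 c=(577.5,41.4) size=(9.1,60.4) ang=89.1 zmed=89.8
green n=340 c=(579.6,82.7) size=(38.2,63.1) ang=89.7 zmed=35.2
bottle n=985 c=(427.2,354.8) size=(54.3,61.1) ang=75.2 zmed=132.2
tin n=622 c=(755.6,-127.3) size=(65.5,67.3) ang=89.2 zmed=42.7
jar n=274 c=(408.2,-24.8) size=(41.6,41.4) ang=89.3 zmed=39.8
orangetongs n=390 c=(412.2,-365.4) size=(52.9,23.9) ang=77.0 zmed=136.7
orangestand n=395 c=(668.4,-299.1) size=(67.6,38.5) ang=88.1 zmed=64.4
yellow n=20 c=(649.0,155.6) size=(10.4,11.5) ang=83.3 zmed=17.9
```

Emit:
carry_out:
  motion:
    - [1,[0,0,-0.1],[0,0,-0.171]]
    - [1,[0,0,-0.1],[0,0,-0.171]]
    - [1,[0,0,0],[0,0,-0.171]]
    - [1,[-0.08,-0.1,0],[0,0,0]]
    - [1,[-0.08,-0.1,0],[0,0,0]]
    - [1,[-0.08,-0.1,0],[0,0,0]]
    - [1,[-0.08,-0.1,0],[0,0,0]]

```text
t: 0.68
eef_pos: [0.2622, 0.4812, 0.4644]
eef_rot: [-0.0, -0.001, 1.0, -0.0]
ft_force: [1.2, -0.1, 0.1]
width: 0.0853
gripper_force: 0.0
```

Emit:
carry_out:
  motion:
    - [1,[-0.1,-0.09,0],[0,0,0]]
    - [1,[-0.1,-0.09,0],[0,0,0]]
    - [1,[-0.1,-0.09,0],[0,0,0]]
    - [1,[-0.1,-0.09,0],[0,0,0]]
    - [1,[-0.1,-0.09,0],[0,0,0]]
    - [1,[-0.03,-0.13,0],[0,0,0]]
    - [1,[-0.03,-0.13,0],[0,0,0]]
    - [1,[-0.03,-0.13,0],[0,0,0]]
    - [1,[-0.03,-0.13,0],[0,0,0]]
    - [1,[-0.03,-0.13,0],[0,0,0]]

```text
t: 1.52
eef_pos: [0.4567, 0.151, 0.4646]
eef_rot: [-0.0, -0.0, 1.0, 0.0]
ft_force: [0.4, 0.2, 0.3]
width: 0.0853
gripper_force: 0.0
```

Emit:
carry_out:
  motion:
    - [1,[-0.02,-0.13,0],[0,0,0]]
    - [1,[-0.02,-0.13,0],[0,0,0]]
    - [1,[-0.02,-0.13,0],[0,0,0]]
    - [1,[0,-0.13,0],[0,0,0]]
    - [1,[0,-0.13,0],[0,0,0]]
    - [1,[0,-0.13,0],[0,0,0]]
    - [1,[0,-0.13,0],[0,0,0]]
    - [1,[0,0,0],[0,0,0]]

```text
t: 2.18
eef_pos: [0.4739, -0.1267, 0.4648]
eef_rot: [-0.0, 0.004, 1.0, -0.001]
ft_force: [-0.8, -0.7, -1.0]
width: 0.0856
gripper_force: 0.0
```

Run:
```python
from h import *
o=r.get_obs();print(o["joints"],o["eef_pos"])
c=r.calibration("wrist");print(c["R"],-c["R"].T@c["t"],c["fx"])
im,d=r.capture("wrist");cv2.imwrite("pics/w1.png",im);np.save("pics/w1.npy",d);np.savez("pics/w1c.npz",**c)
```

```text
[-0.0961  0.2446  0.2876  1.8807 -0.0776  1.0268  1.7874] [ 0.4739 -0.1267  0.4648]
[[ 0.0068  1.     -0.0018]
 [ 0.9611 -0.006   0.2762]
 [ 0.2761 -0.0036 -0.9611]] [ 0.4026 -0.1259  0.434 ] 313.67787458797386
```

View pics/w1.png

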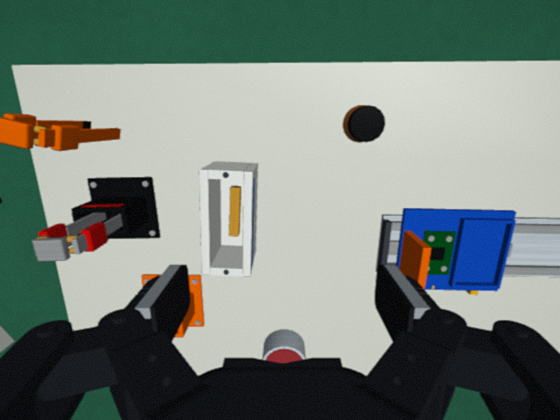

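The wrist view shows the jig at (228,220) with the bar at (235,211), the red tongs at (70,240) in the black stand at (123,208), and the carrier at (455,250).

Run:
```python
from h import *
im=cv2.imread("pics/w1.png");d=np.load("pics/w1.npy");W=cloud(d,np.load("pics/w1c.npz"))
hsv=cv2.cvtColor(im,cv2.COLOR_BGR2HSV).astype(int);H,S,V=hsv[...,0],hsv[...,1],hsv[...,2]
def show(n,u0,u1,v0,v1,z0,z1,m=True):
    k=np.zeros(d.shape,bool);k[v0:v1,u0:u1]=1;k&=(d>0)&m&(W[...,2]>z0)&(W[...,2]<z1)
    print(n,rect(W[k]) if k.sum()>5 else k.sum())
show("jigtop",195,265,160,285,.078,.09)
show("bar",222,248,175,245,.018,.03,(S>100)&(H>8)&(H<30))
show("standbase",80,165,172,245,0,.012,V<70)
show("standrim",70,165,172,245,.055,.075)
red=(S>120)&((H<8)|(H>172))
show("tongs red",30,115,195,265,.08,.2,red)
show("redtop",30,115,195,265,.125,.14,red)
show("tongstop",25,115,195,270,.14,.17)
show("cradle floor",450,512,212,288,.02,.0325,(H>100)&(H<130)&(S>100))
show("cradlewalls",440,520,205,295,.035,.05,(H>100)&(H<130)&(S>100))
show("green",420,456,225,280,.02,.05,(H>40)&(H<90)&(S>100))
show("orangetop",395,435,225,290,.085,.1,(H<15)&(S>150))
```

```text
jigtop n=2514 c=(517.7,-194.4) size=(60.4,130.6) ang=87.0 zmed=82.8
bar n=471 c=(518.1,-193.0) size=(12.8,68.6) ang=85.5 zmed=21.8
standbase n=1906 c=(517.0,-351.0) size=(88.1,88.3) ang=0.9 zmed=5.8
standrim n=967 c=(517.0,-352.6) size=(68.4,36.9) ang=90.0 zmed=65.2
tongs red n=789 c=(517.1,-350.2) size=(23.0,54.0) ang=0.6 zmed=121.1
redtop n=302 c=(517.4,-350.1) size=(23.0,53.9) ang=1.4 zmed=130.7
tongstop n=1000 c=(517.9,-351.2) size=(22.4,45.8) ang=2.3 zmed=155.0
cradle floor n=3171 c=(570.0,148.1) size=(114.5,87.1) ang=7.0 zmed=28.2
cradlewalls n=913 c=(577.0,133.6) size=(92.0,101.8) ang=88.8 zmed=37.8
green n=724 c=(574.3,84.0) size=(41.6,62.5) ang=88.2 zmed=35.0
orangetop n=381 c=(570.7,41.5) size=(11.0,54.4) ang=87.3 zmed=89.8
```

Emit:
carry_out:
  motion:
    - [1,[-0.025,-0.125,0],[0,0,-0.05]]
    - [1,[-0.025,-0.125,0],[0,0,0]]
    - [1,[-0.025,-0.125,0],[0,0,0]]
    - [1,[-0.025,-0.125,0],[0,0,0]]
    - [1,[-0.025,-0.125,0],[0,0,0]]
    - [1,[-0.025,-0.125,0],[0,0,0]]
    - [1,[0,0,0.08],[0,0,0]]
    - [1,[0,0,0.08],[0,0,0]]
    - [1,[0,0,0],[0,0,0]]
    - [1,[0,0,0],[0,0,0]]

```text
t: 3.07
eef_pos: [0.5253, -0.3431, 0.4161]
eef_rot: [-0.001, -0.014, 1.0, 0.001]
ft_force: [-0.1, -0.4, 0.9]
width: 0.0856
gripper_force: 0.0
```

Run:
```python
from h import *
o=r.get_obs();print(o["joints"],o["eef_pos"],o["eef_rot"])
c=r.calibration("wrist");im,d=r.capture("wrist");cv2.imwrite("pics/w2.png",im)
W=cloud(d,c)
hsv=cv2.cvtColor(im,cv2.COLOR_BGR2HSV).astype(int);H,S,V=hsv[...,0],hsv[...,1],hsv[...,2]
red=(S>120)&((H<8)|(H>172))
near=(abs(W[...,0]-.519)<.05)&(abs(W[...,1]+.351)<.06)&(d>0)
z=W[...,2]
for n,m in(("red",near&red&(z>.08)&(z<.16)),("top",near&(z>.14)&(z<.165)),("base",near&(z<.012)&(V<70)),("rim",near&(z>.055)&(z<.072))):
    print(n,rect(W[m]) if m.sum()>5 else m.sum())
```

```text
[ 0.2682  0.5355  0.3257  1.593  -0.1899  1.0468  2.2457] [ 0.5253 -0.3431  0.4161] [-0.001  -0.0139  0.9999  0.0007]
red n=450 c=(517.4,-351.2) size=(22.6,53.8) ang=1.3 zmed=131.1
top n=1455 c=(517.8,-351.5) size=(21.7,43.8) ang=2.1 zmed=155.4
base n=2247 c=(516.4,-351.8) size=(86.6,87.2) ang=0.4 zmed=6.0
rim n=638 c=(516.8,-352.4) size=(36.0,66.0) ang=0.6 zmed=65.6
```

View pics/w2.png

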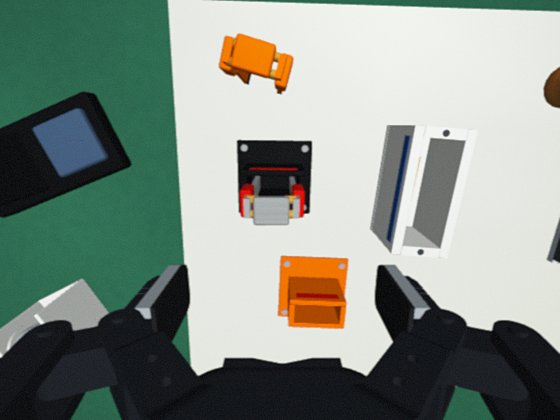

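The wrist view shows the red tongs at (270,203) in the black stand, between the two orange decoys at (257,62) and (315,300). I'll now descend onto the red ones.

Emit:
carry_out:
  motion:
    - [1,[0.023,-0.028,0],[0,0,0]]
    - [1,[0,0,0.09],[0,0,0]]
    - [1,[0,0,0.09],[0,0,0]]
    - [1,[0,0,0.09],[0,0,0]]
    - [1,[0,0,0.09],[0,0,0]]
    - [1,[0,0,0.09],[0,0,0]]
    - [1,[0,0,0.036],[0,0,0]]
    - [1,[0,0,0],[0,0,0]]
    - [1,[0,0,0],[0,0,0]]

```text
t: 3.87
eef_pos: [0.5185, -0.3531, 0.2723]
eef_rot: [0.0, -0.013, 1.0, -0.0]
ft_force: [0.1, 0.6, -0.5]
width: 0.0851
gripper_force: 0.0
```

Emit:
carry_out:
  motion:
    - [1,[0,0.005,0.007],[0,0,0]]
    - [0.6,[0,0,0],[0,0,0]]
    - [0.5,[0,0,0],[0,0,0]]
    - [0.5,[0,0,0],[0,0,0]]
    - [0.5,[0,0,0],[0,0,0]]
    - [0.5,[0,0,0],[0,0,0]]
    - [0.5,[0,0,0],[0,0,0]]
    - [0.5,[0,0,0],[0,0,0]]

```text
t: 4.53
eef_pos: [0.5188, -0.3515, 0.2705]
eef_rot: [0.001, -0.013, 1.0, -0.001]
ft_force: [-1.1, 0.6, 15.3]
width: 0.0427
gripper_force: 13.5
```

Emit:
carry_out:
  motion:
    - [0.5,[0,0,-0.02],[0,0,0]]
    - [0.5,[0,0,-0.05],[0,0,0]]
    - [0.5,[0,0,-0.08],[0,0,0]]
    - [0.5,[0,0,-0.09],[0,0,0]]
    - [0.5,[0,0,-0.09],[0,0,0]]
    - [0.5,[0,0,-0.06],[0,0,0]]
    - [0.5,[0,0,0],[0,0,0]]
    - [0.5,[0,0,0],[0,0,0]]

```text
t: 5.2
eef_pos: [0.5183, -0.351, 0.3868]
eef_rot: [0.001, -0.013, 1.0, -0.0]
ft_force: [0.7, -0.8, -2.8]
width: 0.043
gripper_force: 8.2
```

```bash
cat > look.py <<'E'
import sys
from h import *
n=sys.argv[1]
o=r.get_obs();print(o["eef_pos"],o["eef_rot"],o["width"])
for cam in("side","wrist"):
    c=r.calibration(cam);im,d=r.capture(cam);np.savez(f"pics/{n}_{cam}.npz",d=d,im=im,**c)
    cv2.imwrite(f"pics/{n}_{cam}.png",im)
    W=cloud(d,c);hsv=cv2.cvtColor(im,cv2.COLOR_BGR2HSV).astype(int);H,S,V=hsv[...,0],hsv[...,1],hsv[...,2]
    e=o["eef_pos"];red=(S>120)&((H<8)|(H>172))&(np.hypot(W[...,0]-e[0],W[...,1]-e[1])<.06)&(W[...,2]>.05)&(d>0)
    P=W[red]; print(cam,rect(P) if len(P)>5 else len(P), P[:,2].min(),P[:,2].max()) if len(P)>5 else print(cam,len(P))
E
python3 look.py a
```

```text
[ 0.5183 -0.351   0.3868] [ 0.0008 -0.0135  0.9999 -0.0004] 0.04300145461994604
side n=8 c=(530.5,-345.5) size=(1.0,37.9) ang=1.0 zmed=237.3 0.22138662994575403 0.24931825610041233
wrist n=3022 c=(513.2,-336.8) size=(30.1,82.4) ang=1.5 zmed=241.8 0.05039969804244061 0.29041408795585194
```

Run:
```python
import cv2,numpy as np
a=cv2.imread("pics/a_wrist.png");b=cv2.imread("pics/a_side.png")[80:230,220:380]
b=cv2.resize(b,None,fx=2.4,fy=2.4);a=cv2.resize(a,(400,300))
o=np.zeros((360,800,3),np.uint8);o[:300,:400]=a;o[:360,400:784]=b;cv2.imwrite("pics/a_both.png",o)
```

```text
(no output)
```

View pics/a_both.png

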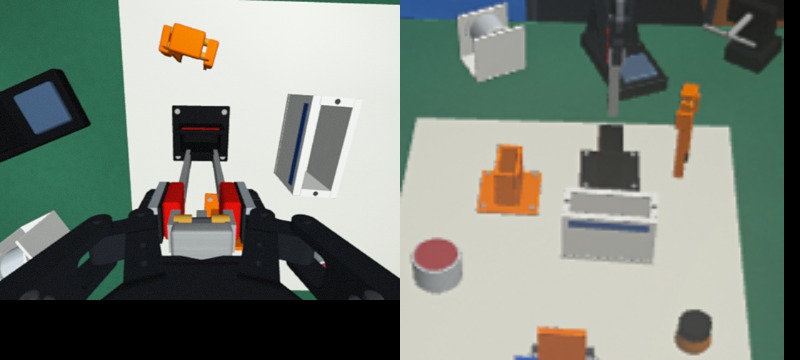

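Emit:
carry_out:
  motion:
    - [0.5,[0,0,0],[0,0,0.17]]
    - [0.5,[0.006,0.09,0],[0,0,0]]
    - [0.5,[0.007,0.12,0],[0,0,0]]
    - [0.5,[0.007,0.12,0],[0,0,0]]
    - [0.5,[0.006,0.11,0],[0,0,0]]
    - [0.5,[0.006,0.082,0],[0,0,0]]
    - [0.5,[0,0,0],[0,0,0]]
    - [0.5,[0,0,0],[0,0,0]]
    - [0.5,[0,0,0],[0,0,0]]

```text
t: 6.05
eef_pos: [0.5183, -0.1945, 0.3852]
eef_rot: [-0.001, 0.031, 1.0, -0.0]
ft_force: [-0.3, -0.3, -0.6]
width: 0.0428
gripper_force: 8.2
```

```bash
cat >> look.py <<'E'
    if cam=="wrist":
        t=e[2]-.2645
        z=W[...,2];near=(abs(W[...,0]-e[0])<.08)&(abs(W[...,1]-e[1])<.05)&(d>0)
        for nm,m in(("leg",near&(z>t+.006)&(z<t+.04)&(abs(W[...,0]-e[0])<.03)),("jigtop",near&(z>.078)&(z<.09)),("bar",near&(z>.017)&(z<.03)&(S>100)&(H>8)&(H<30)),
          ("legL",near&(z>t+.006)&(z<t+.06)&(W[...,1]>e[1])&(abs(W[...,0]-e[0])<.03)),("legR",near&(z>t+.006)&(z<t+.06)&(W[...,1]<e[1])&(abs(W[...,0]-e[0])<.03))):
            print(nm,rect(W[m]) if m.sum()>5 else m.sum())
E
python3 look.py b
```

```text
[ 0.5183 -0.1945  0.3852] [-0.0005  0.0311  0.9995 -0.0001] 0.042762368762722304
side 0
wrist n=2837 c=(513.6,-202.9) size=(60.2,30.2) ang=86.8 zmed=242.8 0.2171527980326482 0.2906143921857853
leg n=309 c=(517.1,-194.7) size=(32.7,14.8) ang=86.1 zmed=145.9
jigtop n=3389 c=(517.9,-194.3) size=(60.1,130.6) ang=87.0 zmed=82.9
bar n=729 c=(518.2,-193.1) size=(12.7,68.9) ang=85.1 zmed=21.9
legL n=282 c=(517.1,-183.0) size=(5.0,14.7) ang=66.1 zmed=158.9
legR n=279 c=(516.2,-208.5) size=(5.2,14.8) ang=86.3 zmed=159.2
```

View pics/b_wrist.png

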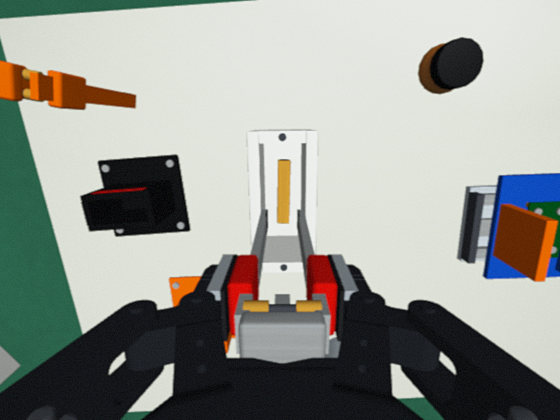

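The view is well aligned: the legs straddle the pocket and the bar at (284,190) lies between them. Descending now.

Emit:
carry_out:
  motion:
    - [0.5,[0,0.003,0],[0,0,0]]
    - [0.5,[0,0,0.06],[0,0,0]]
    - [0.5,[0,0,0.06],[0,0,0]]
    - [0.5,[0,0,0.06],[0,0,0]]
    - [0.5,[0,0,0.06],[0,0,0]]
    - [0.5,[0,0,0.06],[0,0,0]]
    - [0.5,[0,0,0.03],[0,0,0]]
    - [0.5,[0,0,0.02],[0,0,0]]
    - [0.5,[0,0,0.01],[0,0,0]]
    - [0.5,[0,0,0],[0,0,0]]

```text
t: 6.98
eef_pos: [0.5185, -0.1935, 0.2778]
eef_rot: [-0.0, 0.031, 1.0, -0.0]
ft_force: [-1.0, 0.0, -1.4]
width: 0.0427
gripper_force: 8.2
```

Emit:
carry_out:
  motion:
    - [0.5,[0,0,0.005],[0,0,0]]
    - [0.45,[0,0,0],[0,0,0]]
    - [0.42,[0,0,0],[0,0,0]]
    - [0.39,[0,0,0],[0,0,0]]
    - [0.3,[0,0,0],[0,0,0]]
    - [0.2,[0,0,0],[0,0,0]]
    - [0.2,[0,0,0],[0,0,0]]
    - [0.2,[0,0,0],[0,0,0]]
    - [0.2,[0,0,0],[0,0,0]]

```text
t: 7.73
eef_pos: [0.5187, -0.1934, 0.2772]
eef_rot: [0.001, 0.031, 1.0, -0.0]
ft_force: [-1.7, 1.4, 11.2]
width: 0.0289
gripper_force: 59.1
```

```bash
python3 look.py c; python3 -c "
import cv2
a=cv2.imread('pics/c_wrist.png')[100:330,180:400];cv2.imwrite('pics/c_crop.png',cv2.resize(a,None,fx=2.6,fy=2.6))"
```

```text
[ 0.5187 -0.1934  0.2772] [ 0.0007  0.0311  0.9995 -0.0001] 0.02890681545602723
side 0
wrist n=2207 c=(513.8,-208.2) size=(67.8,29.6) ang=88.1 zmed=131.1 0.05802320256443869 0.19409268960634915
leg n=2074 c=(518.3,-194.3) size=(40.3,61.1) ang=87.0 zmed=22.4
jigtop n=6535 c=(517.3,-194.1) size=(60.4,129.5) ang=87.0 zmed=82.9
bar n=1416 c=(518.2,-192.9) size=(13.4,69.5) ang=86.4 zmed=21.9
legL n=1372 c=(518.8,-183.1) size=(20.8,59.9) ang=89.8 zmed=23.2
legR n=1322 c=(518.6,-203.7) size=(22.0,59.8) ang=87.8 zmed=27.8
```

View pics/c_crop.png

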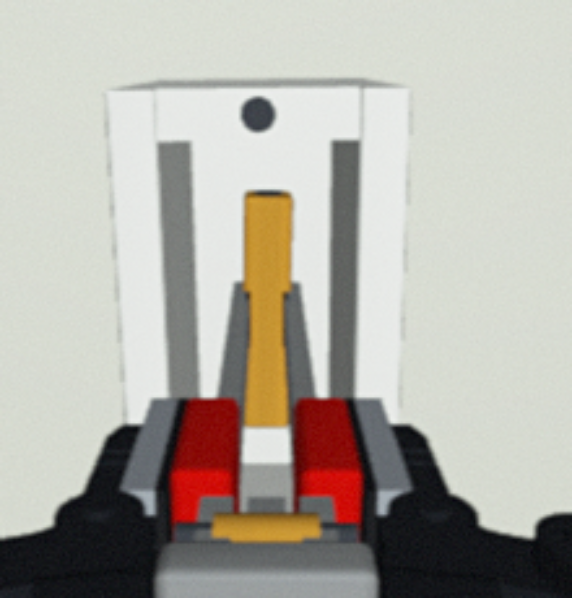

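The legs are on both sides of the bar and the bar is clasped, so the 29 mm width reading looks like pad compliance. I'll lift a little and check.

Emit:
carry_out:
  motion:
    - [0.2,[0,0,-0.01],[0,0,0]]
    - [0.2,[0,0,-0.03],[0,0,0]]
    - [0.2,[0,0,-0.03],[0,0,0]]
    - [0.2,[0,0,0],[0,0,0]]

```text
t: 8.17
eef_pos: [0.5189, -0.1935, 0.2993]
eef_rot: [0.001, 0.031, 1.0, -0.0]
ft_force: [1.5, 0.2, -2.3]
width: 0.0286
gripper_force: 60.0
```

```bash
cat > bar.py <<'E'
from h import *
o=r.get_obs();e=o["eef_pos"];c=r.calibration("wrist");im,d=r.capture("wrist");cv2.imwrite("pics/last.png",im)
W=cloud(d,c);hsv=cv2.cvtColor(im,cv2.COLOR_BGR2HSV).astype(int);H,S,V=hsv[...,0],hsv[...,1],hsv[...,2]
m=(S>100)&(H>8)&(H<30)&(W[...,2]<e[2]-.19)&(W[...,2]>.015)&(np.hypot(W[...,0]-e[0],W[...,1]-e[1])<.05)&(d>0)
P=W[m]
k=abs(P[:,2]-np.median(P[:,2]))<.006;P=P[k]
print(rect(P)); A=np.c_[P[:,:2]-P[:,:2].mean(0),np.ones(len(P))];print("slopes",np.linalg.lstsq(A,P[:,2],rcond=None)[0])
print(e,o["eef_rot"],o["width"],"bar top minus tip est",np.median(P[:,2])-(e[2]-.2645))
E
python3 bar.py
```

```text
n=1407 c=(518.9,-193.1) size=(13.4,69.2) ang=86.4 zmed=43.9
slopes [ 0.0066 -0.0021  0.0439]
[ 0.5189 -0.1935  0.2993] [ 0.0012  0.0311  0.9995 -0.0003] 0.028637490172215428 bar top minus tip est 0.009048246793961753
```

Emit:
carry_out:
  motion:
    - [0.2,[0,0,-0.04],[0,0,0]]
    - [0.2,[0,0,-0.06],[0,0,0]]
    - [0.2,[0,0,-0.07],[0,0,0]]
    - [0.2,[0,0,-0.07],[0,0,0]]
    - [0.2,[0,0,-0.06],[0,0,0]]
    - [0.2,[0,0,-0.04],[0,0,0]]
    - [0.2,[0,0,0],[0,0,-0.085]]
    - [0.2,[0,0,0],[0,0,0]]
    - [0.2,[0,0,0],[0,0,0]]
    - [0.2,[0,0,0],[0,0,0]]

```text
t: 9.05
eef_pos: [0.5184, -0.1932, 0.3988]
eef_rot: [-0.0, 0.009, 1.0, 0.0]
ft_force: [-0.5, -0.1, -2.7]
width: 0.0284
gripper_force: 60.0
```

Emit:
carry_out:
  motion:
    - [0.2,[-0.006,0.04,0],[0,0,0]]
    - [0.2,[-0.015,0.09,0],[0,0,0]]
    - [0.2,[-0.015,0.1,0],[0,0,0]]
    - [0.2,[-0.016,0.1,0],[0,0,0]]
    - [0.2,[-0.016,0.1,0],[0,0,0]]
    - [0.2,[-0.016,0.1,0],[0,0,0]]
    - [0.2,[-0.016,0.1,0],[0,0,0]]
    - [0.2,[-0.016,0.1,0],[0,0,0]]
    - [0.2,[-0.016,0.1,0],[0,0,0]]
    - [0.2,[-0.016,0.1,0],[0,0,0]]

```text
t: 9.88
eef_pos: [0.5676, 0.0871, 0.3989]
eef_rot: [-0.0, 0.009, 1.0, -0.0]
ft_force: [0.8, 0.4, -2.3]
width: 0.0293
gripper_force: 60.0
```

Emit:
carry_out:
  motion:
    - [0.2,[-0.016,0.1,0],[0,0,0]]
    - [0.2,[-0.008,0.07,0],[0,0,0]]
    - [0.2,[0,0.03,0],[0,0,0]]
    - [0.2,[0,0,0],[0,0,0]]
    - [0.2,[0,0,0],[0,0,0]]

```text
t: 10.3
eef_pos: [0.5758, 0.1448, 0.3989]
eef_rot: [-0.0, 0.009, 1.0, -0.0]
ft_force: [-0.2, -0.7, -2.8]
width: 0.0292
gripper_force: 60.1
```

```bash
python3 bar.py
cat > crad.py <<'E'
from h import *
e=r.get_obs()["eef_pos"];c=r.calibration("wrist");im,d=r.capture("wrist");W=cloud(d,c)
hsv=cv2.cvtColor(im,cv2.COLOR_BGR2HSV).astype(int);H,S,V=hsv[...,0],hsv[...,1],hsv[...,2];z=W[...,2]
near=(d>0)&(abs(W[...,0]-.578)<.08)&(W[...,1]>0)&(W[...,1]<.35)&(z<.12);bl=(H>100)&(H<130)&(S>100)
for n,m in(("blue",near&bl&(z>.02)&(z<.05)),("walls",near&bl&(z>.034)&(z<.05)),("green",near&(H>40)&(H<90)&(S>100)&(z>.03)&(z<.04)),("orange",near&(z>.085)&(z<.1)&(H<15)&(S>150))):
    print(n,rect(W[m]) if m.sum()>5 else m.sum())
E
python3 crad.py
```

```text
n=1394 c=(575.0,145.3) size=(13.5,69.2) ang=89.6 zmed=143.5
slopes [0.003  0.0066 0.1434]
[0.5758 0.1448 0.3989] [-0.0004  0.0088  1.     -0.0004] 0.02917343370127938 bar top minus tip est 0.009077259175646057
blue n=9748 c=(575.7,110.9) size=(150.2,119.6) ang=88.6 zmed=28.0
walls n=1103 c=(576.4,120.8) size=(116.2,100.4) ang=88.5 zmed=37.8
green n=1663 c=(574.9,84.5) size=(41.0,62.5) ang=88.5 zmed=35.0
orange n=718 c=(573.5,42.7) size=(9.5,59.1) ang=88.7 zmed=89.7
```

View pics/last.png

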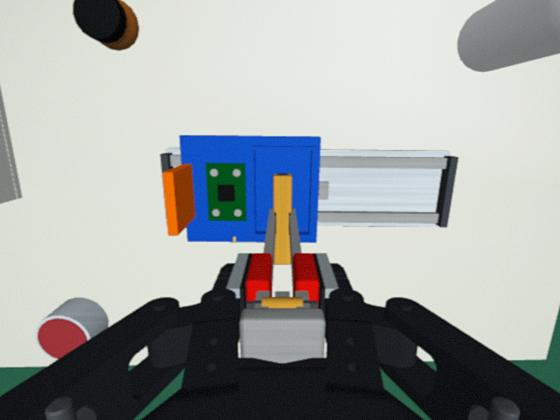

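The bar is held level, directly above the cradle (bar at (283,215), tray around it). Lowering now.

Emit:
carry_out:
  motion:
    - [0.2,[0,0,0.05],[0,0,0]]
    - [0.2,[0,0,0.07],[0,0,0]]
    - [0.2,[0,0,0.07],[0,0,0]]
    - [0.2,[0,0,0.06],[0,0,0]]
    - [0.2,[0,0,0.04],[0,0,0]]
    - [0.2,[0,0,0.03],[0,0,0]]
    - [0.2,[0,0,0.013],[0,0,0]]
    - [0.2,[0,0,0.002],[0,0,0]]
    - [0.2,[0,0,0],[0,0,0]]

```text
t: 11.15
eef_pos: [0.5763, 0.1446, 0.2993]
eef_rot: [0.0, 0.009, 1.0, 0.0]
ft_force: [0.9, 0.4, -1.6]
width: 0.0291
gripper_force: 60.1
```

Emit:
carry_out:
  motion:
    - [0.2,[0,0,0.002],[0,0,0]]
    - [0.2,[0,0,0.001],[0,0,0]]
    - [0.2,[0,0,0],[0,0,0]]

```text
t: 11.4
eef_pos: [0.5761, 0.1448, 0.2984]
eef_rot: [0.0, 0.009, 1.0, 0.0]
ft_force: [0.0, 0.2, -2.5]
width: 0.0287
gripper_force: 60.1
```

Not yet in contact. I'll go on in small steps.

Emit:
carry_out:
  motion:
    - [0.2,[0,0,0.002],[0,0,0]]
    - [0.2,[0,0,0.002],[0,0,0]]
    - [0.2,[0,0,0],[0,0,0]]

```text
t: 11.65
eef_pos: [0.5762, 0.1448, 0.2973]
eef_rot: [0.0, 0.009, 1.0, 0.0]
ft_force: [-2.1, 0.5, 7.0]
width: 0.0287
gripper_force: 61.1
```

Emit:
carry_out:
  motion:
    - [0.36,[0,0,0],[0,0,0]]
    - [0.4,[0,0,0],[0,0,0]]
    - [0.44,[0,0,0],[0,0,0]]
    - [0.48,[0,0,0],[0,0,0]]
    - [0.5,[0,0,0],[0,0,0]]
    - [0.5,[0,0,0],[0,0,0]]
    - [0.5,[0,0,0],[0,0,0]]
    - [0.5,[0,0,0],[0,0,0]]
    - [0.5,[0,0,0],[0,0,0]]
    - [0.5,[0,0,0],[0,0,0]]

```text
t: 12.48
eef_pos: [0.576, 0.1448, 0.2967]
eef_rot: [-0.0, 0.009, 1.0, -0.0]
ft_force: [0.4, 0.1, -1.0]
width: 0.0428
gripper_force: 8.2
```

```bash
python3 bar.py
```

```text
n=1543 c=(575.9,145.6) size=(12.6,69.8) ang=88.6 zmed=41.9
slopes [ 0.0028 -0.0081  0.0419]
[0.576  0.1448 0.2967] [-0.      0.0088  1.     -0.    ] 0.04277965482865303 bar top minus tip est 0.009730537096418093
```

Emit:
carry_out:
  motion:
    - [0.5,[0,0,-0.02],[0,0,0]]
    - [0.5,[0,0,-0.04],[0,0,0]]
    - [0.5,[0,0,-0.07],[0,0,0]]
    - [0.5,[0,0,-0.09],[0,0,0]]
    - [0.5,[0,0,-0.09],[0,0,0]]
    - [0.5,[0,0,-0.06],[0,0,-0.085]]
    - [0.5,[0.006,-0.04,0],[0,0,0]]
    - [0.5,[0.0145,-0.1,0],[0,0,0]]
    - [0.5,[0.0145,-0.1,0],[0,0,0]]
    - [0.5,[0.0145,-0.1,0],[0,0,0]]

```text
t: 13.37
eef_pos: [0.5633, 0.0409, 0.4082]
eef_rot: [0.0, -0.013, 1.0, -0.0]
ft_force: [0.3, -0.9, -1.7]
width: 0.0425
gripper_force: 8.2
```

Emit:
carry_out:
  motion:
    - [0.5,[0.0145,-0.105,0],[0,0,0]]
    - [0.5,[0.0145,-0.105,0],[0,0,0]]
    - [0.5,[0.0145,-0.105,0],[0,0,0]]
    - [0.5,[0.0145,-0.105,0],[0,0,0]]
    - [0.5,[0.0145,-0.105,0],[0,0,0]]
    - [0.5,[0.0145,-0.105,0],[0,0,0]]
    - [0.5,[0.0145,-0.105,0],[0,0,0]]
    - [0.5,[0.0145,-0.105,0],[0,0,0]]
    - [0.5,[0.0145,-0.105,0],[0,0,0]]
    - [0.5,[0.0145,-0.105,0],[0,0,0]]

```text
t: 14.2
eef_pos: [0.528, -0.2755, 0.4082]
eef_rot: [0.0, -0.013, 1.0, -0.0]
ft_force: [0.8, 0.1, -0.6]
width: 0.0427
gripper_force: 8.2
```

Emit:
carry_out:
  motion:
    - [0.5,[0.0145,-0.105,0],[0,0,0]]
    - [0.5,[0.012,-0.085,0],[0,0,0]]
    - [0.5,[0.008,-0.05,0],[0,0,0]]
    - [0.5,[0,0,0],[0,0,0]]
    - [0.5,[0,0,0],[0,0,0]]

```text
t: 14.62
eef_pos: [0.5198, -0.3467, 0.4079]
eef_rot: [-0.0, -0.012, 1.0, -0.0]
ft_force: [1.3, -0.0, -2.5]
width: 0.0429
gripper_force: 8.2
```

Emit:
carry_out:
  motion:
    - [0.5,[0.003,-0.016,0],[0,0,0]]
    - [0.5,[0,0,0],[0,0,0]]

```text
t: 14.78
eef_pos: [0.5198, -0.3506, 0.4079]
eef_rot: [0.0, -0.014, 1.0, -0.0]
ft_force: [0.2, 0.1, -0.8]
width: 0.043
gripper_force: 8.2
```

```bash
cat > st.py <<'E'
from h import *
e=r.get_obs()["eef_pos"];c=r.calibration("wrist");im,d=r.capture("wrist");W=cloud(d,c);cv2.imwrite("pics/st.png",im)
z=W[...,2];V=im.max(-1);t=e[2]-.2645;k=(d>0)&(abs(W[...,1]-e[1])<.06)&(abs(W[...,0]-e[0])<.06)
print(e)
for n,m in(("leg",k&(z>t-.002)&(z<t+.03)),("legtip",k&(z>t-.008)&(z<t+.012)),("rim",k&(z>.055)&(z<.072)),("base",k&(z<.012)&(V<70))):
    print(n,rect(W[m]) if m.sum()>5 else m.sum(), W[m][:,2].min() if m.any() else 0)
E
python3 st.py
```

```text
[ 0.5198 -0.3506  0.4079]
leg n=261 c=(518.9,-350.3) size=(14.7,32.8) ang=2.1 zmed=160.1 0.14268199793802955
legtip n=86 c=(514.0,-349.7) size=(15.0,30.7) ang=21.0 zmed=148.5 0.14268199793802955
rim n=1259 c=(517.1,-352.4) size=(36.8,66.1) ang=0.8 zmed=65.6 0.05500985724617402
base n=2793 c=(517.1,-351.8) size=(87.7,87.2) ang=0.7 zmed=5.9 0.003250277393294337
```

Emit:
carry_out:
  motion:
    - [0.5,[0.005,-0.006,0.03],[0,0,0]]
    - [0.5,[0,0,0.07],[0,0,0]]
    - [0.5,[0,0,0.07],[0,0,0]]
    - [0.5,[0,0,0.07],[0,0,0]]
    - [0.5,[0,0,0.07],[0,0,0]]
    - [0.5,[0,0,0.06],[0,0,0]]
    - [0.5,[0,0,0.05],[0,0,0]]
    - [0.5,[0,0,0.025],[0,0,0]]
    - [0.5,[0,0,0.005],[0,0,0]]
    - [0.5,[0,0,0],[0,0,0]]

```text
t: 15.67
eef_pos: [0.5183, -0.3524, 0.2726]
eef_rot: [-0.0, -0.014, 1.0, 0.0]
ft_force: [-0.4, 0.1, -1.0]
width: 0.0428
gripper_force: 8.2
```

Emit:
carry_out:
  motion:
    - [0.5,[0,0,0.005],[0,0,0]]
    - [0.55,[0,0,0],[0,0,0]]
    - [0.6,[0,0,0],[0,0,0]]
    - [0.65,[0,0,0],[0,0,0]]
    - [0.8,[0,0,0],[0,0,0]]
    - [1,[0,0,0],[0,0,0]]
    - [1,[0,0,0],[0,0,0]]
    - [1,[0,0,0],[0,0,0]]
    - [1,[0,0,0],[0,0,0]]

```text
t: 16.42
eef_pos: [0.5183, -0.3526, 0.2712]
eef_rot: [0.0, -0.013, 1.0, -0.0]
ft_force: [-0.0, -0.0, 0.8]
width: 0.0856
gripper_force: 0.0
```

Emit:
carry_out:
  motion:
    - [1,[0,0,-0.04],[0,0,0]]
    - [1,[0,0,-0.08],[0,0,0]]
    - [1,[0,0,-0.1],[0,0,0]]
    - [1,[0,0,-0.12],[0,0,0]]
    - [1,[0,0,-0.1],[0,0,0]]
    - [1,[0,0,0],[0,0,0]]

```text
t: 16.92
eef_pos: [0.5187, -0.3535, 0.4102]
eef_rot: [0.004, -0.013, 1.0, -0.002]
ft_force: [1.0, -0.7, -0.2]
width: 0.0854
gripper_force: 0.0
```

Run:
```python
from h import *
c=r.calibration("wrist");im,d=r.capture("wrist");W=cloud(d,c);z=W[...,2]
hsv=cv2.cvtColor(im,cv2.COLOR_BGR2HSV).astype(int);H,S,V=hsv[...,0],hsv[...,1],hsv[...,2]
k=(d>0)&(abs(W[...,1]+.352)<.06)&(abs(W[...,0]-.518)<.06)
red=(S>120)&((H<8)|(H>172))
for n,m in(("red",k&red&(z>.08)&(z<.16)),("top",k&(z>.14)&(z<.165)),("rim",k&(z>.055)&(z<.072))):print(n,rect(W[m]) if m.sum()>5 else m.sum())
im,d=r.capture("top");W=cloud(d,r.calibration("top"));z=W[...,2]
hsv=cv2.cvtColor(im,cv2.COLOR_BGR2HSV).astype(int);H,S,V=hsv[...,0],hsv[...,1],hsv[...,2]
k=(d>0)&(abs(W[...,0]-.58)<.09)&(W[...,1]>0)&(W[...,1]<.25)
for n,m in(("bar",k&(H>8)&(H<30)&(S>100)&(z>.035)&(z<.05)),("green",k&(H>40)&(H<90)&(S>100)&(z>.03)&(z<.04)),("plate",k&(z>.085)&(z<.1))):print(n,rect(W[m]) if m.sum()>5 else m.sum())
```

```text
red n=494 c=(516.5,-352.5) size=(22.6,54.3) ang=1.2 zmed=131.0
top n=1527 c=(517.7,-352.5) size=(22.1,43.9) ang=1.5 zmed=155.3
rim n=753 c=(514.4,-352.3) size=(31.3,65.6) ang=0.8 zmed=65.5
bar n=148 c=(579.9,95.3) size=(68.0,107.9) ang=1.7 zmed=41.6
green n=320 c=(579.2,82.7) size=(38.2,63.1) ang=89.7 zmed=34.5
plate n=105 c=(577.7,40.9) size=(9.1,60.0) ang=88.2 zmed=89.9
```

Emit:
carry_out:
  motion:
    - [0,[0,0,0],[0,0,0.09]]
    - [0,[-0.0195,0.117,0],[0,0,0]]
    - [0,[-0.0195,0.117,0],[0,0,0]]
    - [0,[-0.0195,0.117,0],[0,0,0]]
    - [0,[-0.0195,0.117,0],[0,0,0]]
    - [0,[-0.0195,0.117,0],[0,0,0]]
    - [0,[-0.0195,0.117,0],[0,0,0]]
    - [0,[-0.0195,0.117,0],[0,0,0]]
    - [0,[-0.0195,0.117,0],[0,0,0]]
    - [0,[-0.0195,0.117,0],[0,0,0]]

```text
t: 17.85
eef_pos: [0.5771, -0.036, 0.4026]
eef_rot: [-0.001, 0.01, 1.0, -0.0]
ft_force: [0.7, -0.6, 0.0]
width: -0.0001
gripper_force: 0.0
```

Emit:
carry_out:
  motion:
    - [0,[0,0,0.11],[0,0,0]]
    - [0,[0,0,0.11],[0,0,0]]
    - [0,[0,0,0.11],[0,0,0]]
    - [0,[0,0,0.11],[0,0,0]]
    - [0,[0,0,0.11],[0,0,0]]
    - [0,[0,0,0.03],[0,0,0]]
    - [0,[0,0,0],[0,0,0]]

```text
t: 18.43
eef_pos: [0.5764, -0.0378, 0.2269]
eef_rot: [-0.003, 0.01, 1.0, -0.0]
ft_force: [0.4, -0.2, -0.2]
width: -0.0002
gripper_force: 0.0
```

```bash
cat > yl.py <<'E'
from h import *
import sys
for cam in("top","side"):
    c=r.calibration(cam);im,d=r.capture(cam);W=cloud(d,c);z=W[...,2]
    hsv=cv2.cvtColor(im,cv2.COLOR_BGR2HSV).astype(int);H,S,V=hsv[...,0],hsv[...,1],hsv[...,2]
    m=((H>16)&(H<36)&(S>90)&(V>80)&(d>0)&(abs(W[...,0]-.63)<.045)&(W[...,1]>0)&(W[...,1]<.3)).astype(np.uint8)
    n,l,s,_=cv2.connectedComponentsWithStats(m)
    for i in range(1,n):
        P=W[l==i]; print(cam,s[i],P.mean(0),P.min(0),P.max(0))
    k=(d>0)&(abs(W[...,0]-.58)<.09)&(W[...,1]>0)&(W[...,1]<.3)
    m=k&(H>40)&(H<90)&(S>100)&(z>.03)&(z<.04);print("green",rect(W[m]) if m.sum()>5 else 0)
E
python3 yl.py
```

```text
top [218 187   5   5  24] [0.6495 0.1561 0.0162] [0.6437 0.1511 0.0121] [0.6543 0.1611 0.0198]
top [248 193   1   1   1] [0.6361 0.0876 0.0265] [0.6361 0.0876 0.0265] [0.6361 0.0876 0.0265]
top [222 202   5  12  59] [0.5984 0.1435 0.0416] [0.5854 0.1386 0.0373] [0.6126 0.1486 0.0465]
green n=309 c=(579.9,82.6) size=(38.3,61.5) ang=89.9 zmed=35.1
side [267 242   1   1   1] [0.6324 0.0863 0.0298] [0.6324 0.0863 0.0298] [0.6324 0.0863 0.0298]
side [273 254  10   6  53] [0.5984 0.1456 0.0425] [0.5851 0.1368 0.0343] [0.611  0.1524 0.0488]
side [259 262   4   7  26] [0.6469 0.1586 0.013 ] [0.6418 0.1393 0.0008] [0.6531 0.1652 0.0241]
green n=124 c=(576.1,82.2) size=(43.3,62.4) ang=87.7 zmed=36.3
```

Emit:
carry_out:
  motion:
    - [0,[0,0.03,0],[0,0,0]]
    - [0,[0,0.03,0],[0,0,0]]
    - [0,[0,0.03,0],[0,0,0]]
    - [0,[0,0.02,0],[0,0,0]]
    - [0,[0,0,0],[0,0,0]]

```text
t: 18.95
eef_pos: [0.5782, -0.0025, 0.2297]
eef_rot: [0.0, 0.009, 1.0, 0.0]
ft_force: [-0.3, -0.2, 0.7]
width: 0.0003
gripper_force: 0.0
```

Emit:
carry_out:
  motion:
    - [0,[0,0.02,0],[0,0,0]]
    - [0,[0,0.02,0],[0,0,0]]
    - [0,[0,0.02,0],[0,0,0]]
    - [0,[0,0,0],[0,0,0]]

```text
t: 19.28
eef_pos: [0.5784, 0.0147, 0.2291]
eef_rot: [-0.0, 0.009, 1.0, 0.0]
ft_force: [-0.2, 0.1, 0.8]
width: 0.0
gripper_force: 0.0
```

```bash
python3 yl.py|grep -a green; python3 -c "
from rig import r;print(r.get_obs()['ft_force'])"
```

```text
green 0
green n=137 c=(576.0,81.6) size=(41.3,63.3) ang=86.4 zmed=36.8
[ 0.3462831  -0.40920911  0.40705471]
```

Emit:
carry_out:
  motion:
    - [0,[0,0.01,0],[0,0,0]]
    - [0,[0,0.01,0],[0,0,0]]
    - [0,[0,0.01,0],[0,0,0]]

```text
t: 19.63
eef_pos: [0.5785, 0.0223, 0.2292]
eef_rot: [-0.0, 0.01, 1.0, -0.0]
ft_force: [0.1, -0.6, 0.2]
width: 0.0001
gripper_force: 0.0
```

Emit:
carry_out:
  motion:
    - [0,[0,0.01,0],[0,0,0]]
    - [0,[0,0.01,0],[0,0,0]]
    - [0,[0,0.01,0],[0,0,0]]

```text
t: 19.88
eef_pos: [0.5787, 0.0303, 0.2292]
eef_rot: [0.0, 0.011, 1.0, -0.001]
ft_force: [0.3, -8.7, 0.7]
width: 0.0003
gripper_force: 4.0
```

Emit:
carry_out:
  motion:
    - [0,[0,0.012,0],[0,0,0]]
    - [0,[0,0.012,0],[0,0,0]]
    - [0,[0,0.012,0],[0,0,0]]
    - [0,[0,0.012,0],[0,0,0]]
    - [0,[0,0.012,0],[0,0,0]]
    - [0,[0,0.012,0],[0,0,0]]
    - [0,[0,0.012,0],[0,0,0]]
    - [0,[0,0.012,0],[0,0,0]]
    - [0,[0,0.01,0],[0,0,0]]
    - [0,[0,0,0],[0,0,0]]

```text
t: 20.72
eef_pos: [0.5794, 0.0631, 0.2292]
eef_rot: [0.0, 0.01, 1.0, -0.0]
ft_force: [0.5, 0.2, -0.4]
width: -0.0001
gripper_force: 0.0
```

```bash
python3 yl.py
```

```text
top [205 201   6  13  68] [0.6001 0.1835 0.0416] [0.5854 0.1767 0.0351] [0.6152 0.1893 0.0475]
green 0
side [265 253   2   1   2] [0.6338 0.1276 0.0313] [0.6324 0.1273 0.0311] [0.6353 0.1278 0.0315]
side [259 262   4   7  26] [0.6469 0.1584 0.0127] [ 0.6415  0.1378 -0.0014] [0.6533 0.1655 0.0213]
side [272 266  10   6  58] [0.5978 0.1861 0.0414] [0.5852 0.1775 0.0319] [0.6113 0.1931 0.0482]
green n=155 c=(577.4,122.7) size=(42.1,62.4) ang=88.1 zmed=35.9
```

Emit:
carry_out:
  motion:
    - [0,[0,0.008,0],[0,0,0]]
    - [0,[0,0.008,0],[0,0,0]]
    - [0,[0,0.008,0],[0,0,0]]
    - [0,[0,0.008,0],[0,0,0]]
    - [0,[0,0.008,0],[0,0,0]]
    - [0,[0,0.008,0],[0,0,0]]
    - [0,[0,0.006,0],[0,0,0]]
    - [0,[0,0.004,0],[0,0,0]]
    - [0,[0,0.004,0],[0,0,0]]

```text
t: 21.57
eef_pos: [0.5798, 0.0808, 0.2293]
eef_rot: [0.0, 0.011, 1.0, -0.001]
ft_force: [0.1, -7.0, 0.8]
width: 0.0004
gripper_force: 3.4
```

Emit:
carry_out:
  motion:
    - [0,[0,0.004,0],[0,0,0]]
    - [0,[0,0.004,0],[0,0,0]]
    - [0,[0,0.004,0],[0,0,0]]

```text
t: 21.82
eef_pos: [0.5799, 0.0843, 0.2292]
eef_rot: [0.0, 0.011, 1.0, -0.001]
ft_force: [0.9, -6.8, 0.2]
width: -0.0005
gripper_force: 3.6
```

Emit:
carry_out:
  motion:
    - [0,[0,0.004,0],[0,0,0]]
    - [0,[0,0.004,0],[0,0,0]]

```text
t: 21.98
eef_pos: [0.5799, 0.0868, 0.2292]
eef_rot: [0.0, 0.011, 1.0, -0.001]
ft_force: [0.9, -6.4, 0.2]
width: 0.0003
gripper_force: 3.0
```

```bash
python3 yl.py
```

```text
top [195 201   4  13  33] [0.6029 0.2095 0.0422] [0.5864 0.205  0.0358] [0.6154 0.2127 0.0488]
green 0
side [264 260   2   1   2] [0.6349 0.1523 0.0312] [0.6335 0.1518 0.0306] [0.6363 0.1528 0.0319]
side [259 262   4   7  26] [0.6468 0.1588 0.0133] [ 0.6416  0.1361 -0.0036] [0.6532 0.1648 0.0225]
side [271 273  10   7  59] [0.5989 0.2101 0.0422] [0.5868 0.201  0.0315] [0.6124 0.2166 0.0478]
green n=165 c=(578.7,146.2) size=(62.9,44.7) ang=1.7 zmed=36.7
```

Emit:
carry_out:
  motion:
    - [0,[0,0.004,0],[0,0,0]]
    - [0,[0,0.004,0],[0,0,0]]

```text
t: 22.25
eef_pos: [0.58, 0.0899, 0.2292]
eef_rot: [0.0, 0.01, 1.0, -0.0]
ft_force: [1.0, -1.4, 0.2]
width: 0.0001
gripper_force: 1.1
```

Emit:
carry_out:
  motion:
    - [0,[0,0.004,0],[0,0,0]]

```text
t: 22.33
eef_pos: [0.58, 0.0914, 0.2292]
eef_rot: [0.0, 0.01, 1.0, 0.0]
ft_force: [1.5, -1.1, 0.5]
width: 0.0001
gripper_force: 0.5
```

Emit:
carry_out:
  motion:
    - [0,[0,0.004,0],[0,0,0]]

```text
t: 22.42
eef_pos: [0.58, 0.0927, 0.2292]
eef_rot: [0.0, 0.01, 1.0, 0.0]
ft_force: [1.6, -3.6, 0.3]
width: 0.0001
gripper_force: 2.2
```

Emit:
carry_out:
  motion:
    - [0,[0,0.004,0],[0,0,0]]

```text
t: 22.5
eef_pos: [0.58, 0.0934, 0.2292]
eef_rot: [0.0, 0.01, 1.0, -0.0]
ft_force: [1.5, -9.4, 0.1]
width: 0.0
gripper_force: 4.9
```

Emit:
carry_out:
  motion:
    - [0,[0,0,0],[0,0,0]]

```text
t: 22.58
eef_pos: [0.58, 0.0933, 0.2292]
eef_rot: [-0.0, 0.01, 1.0, -0.0]
ft_force: [1.1, -4.3, -0.0]
width: 0.0001
gripper_force: 2.6
```

```bash
python3 yl.py
```

```text
top [192 201   4  12  24] [0.6052 0.2168 0.0421] [0.5879 0.212  0.0379] [0.615  0.2199 0.0473]
green 0
side [259 262   4   7  26] [0.6468 0.1588 0.0133] [0.6416 0.1387 0.0002] [0.653  0.1655 0.021 ]
side [264 262   2   1   2] [0.6342 0.1601 0.0325] [0.6327 0.1589 0.0307] [0.6358 0.1613 0.0344]
side [271 275  10   6  57] [0.5987 0.2162 0.0422] [0.5865 0.2081 0.0336] [0.612  0.2227 0.0486]
green n=176 c=(578.1,153.1) size=(45.0,62.2) ang=87.4 zmed=36.4
```

Emit:
carry_out:
  motion:
    - [0,[0,0.003,0],[0,0,0]]

```text
t: 22.77
eef_pos: [0.58, 0.0937, 0.2292]
eef_rot: [-0.0, 0.01, 1.0, -0.001]
ft_force: [0.2, -12.3, 0.9]
width: 0.0001
gripper_force: 6.1
```

Emit:
carry_out:
  motion:
    - [0,[0,0.003,0],[0,0,0]]

```text
t: 22.85
eef_pos: [0.58, 0.0941, 0.2292]
eef_rot: [-0.0, 0.011, 1.0, -0.001]
ft_force: [0.6, -13.5, 2.6]
width: -0.0002
gripper_force: 7.1
```

Resistance has risen to 13 N with almost no motion and the yellow line is level with the block, so the carrier has clicked in. Backing off.

Emit:
carry_out:
  motion:
    - [0,[0,-0.02,0],[0,0,0]]
    - [0,[0,-0.08,0],[0,0,0]]
    - [0,[0,-0.1,0],[0,0,0]]
    - [0,[0,0,-0.1],[0,0,0]]
    - [0,[0,0,-0.12],[0,0,0]]
    - [0,[0,0,-0.12],[0,0,0]]
    - [0,[0,0,-0.12],[0,0,0]]
    - [0,[0,-0.1,-0.05],[0,0,0]]
    - [0,[0,-0.1,0],[0,0,0]]
    - [0,[0,0,0],[0,0,0]]

```text
t: 23.68
eef_pos: [0.5771, -0.0297, 0.3838]
eef_rot: [0.001, 0.012, 1.0, -0.001]
ft_force: [-0.7, -0.8, -0.4]
width: 0.0001
gripper_force: 0.0
```

```bash
python3 yl.py
python3 - <<'E'
from h import *
im,d=r.capture("top");im2,_=r.capture("side")
cv2.imwrite("pics/end.png",np.hstack([cv2.resize(im[100:340,60:500],(440,240)),cv2.resize(im2[100:400,170:400],(360,470))[:240]]) if 0 else cv2.resize(im2[100:380,180:390],None,fx=2.1,fy=2.1))
E
```

```text
top [218 187   5   7  26] [0.6487 0.1563 0.0167] [0.638  0.1508 0.0131] [0.6551 0.1612 0.0282]
top [192 202   6  12  62] [0.5999 0.213  0.0421] [0.5859 0.2065 0.0365] [0.6138 0.2196 0.0492]
green n=314 c=(581.0,152.7) size=(41.1,61.6) ang=89.7 zmed=35.5
side [259 262   4   7  26] [0.6469 0.1586 0.013 ] [0.6417 0.1394 0.001 ] [0.6531 0.1644 0.022 ]
side [264 262   2   1   2] [0.6344 0.159  0.0309] [0.633  0.1582 0.0298] [0.6357 0.1599 0.0321]
side [271 275  10   6  58] [0.5988 0.2161 0.0418] [0.5864 0.2071 0.0324] [0.6119 0.2224 0.05  ]
green n=169 c=(578.2,152.4) size=(43.0,62.7) ang=86.3 zmed=36.7
```

View pics/end.png

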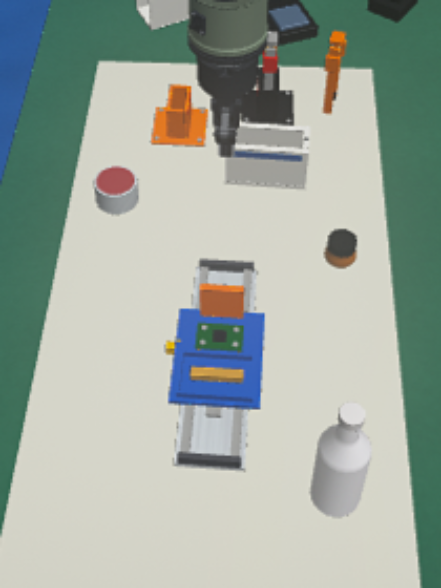

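The final view shows the carrier at the yellow block with the bar flat in the cradle at (217,375). The tongs are upright in the black stand at (270,60), and the bottle, tin and jar are where they were. Handing in.

```bash
python3 -c "
from rig import r
o=r.get_obs();print(abs(o['qd']).max());print(r.finish_job())"
```

```text
0.011422772956788575
the job is handed in; nothing more can be done
None
```

The job is handed in, no verdict returned: the bar lies flat in the cradle, the tongs stand upright in the black stand, the bottle, tin and jar look unmoved, and the carrier is in the detent by feel (7 N sliding, 13 N at the click) at about 0.070 m, right at the lower limit.

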